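# Feed one side plate from the stack magazine to the gluing stop

## Robot

A 6-joint arm with a two-finger parallel gripper is mounted at the origin on a cart in front of the work surface, level with it; the furniture and walls round the work are solid. World frame = base frame: x ahead of the robot, y to its left, z up, the work surface at z = 0. Lengths are in m, angles in rad, forces in N, time in s.
With the tool pointing down it reaches from about 0.375 to 0.9 m from the base axis. Payload 3.1 kg.
Tool frame: the origin (TCP) lies between the finger pads; the fingertips stand 17 mm ahead of it and the grasp point (between the pads) lies 2 mm behind it; z points along the fingers, y is the line along which they close (so a half turn about z gives the same grasp; the last joint's range is limited). The gripper opens to 85 mm and grips with 20 to 120 N. Pads are 22 mm wide; open, the fingers measure 114 mm over their backs; the gripper's body (76 mm by 85 mm) begins 54 mm behind the grasp point. The pads swing forward as they close: fully open they stand 13 mm farther back than shut.
Start: joints at [-1.444, 0.527, 1.433, -0, 1.181, -0.178], TCP at [0.188, -0.596, 0.248] pointing down, gripper open.
Joint ranges: [-3.08, 3.08], [-0.75, 2.2], [0.22, 2.44], [-1.43, 4.57], [0, 2.65], [-2.85, 2.85]. Speed limits (rad/s): [2.79, 2.79, 3.14, 3.14, 3.14, 3.14].

## Interface

Orientations are given as a unit quaternion [x, y, z, w].
In Python, from station import sense, vision, order gives the robot as it stands.
- The arm moves only by the shell command python3 -m crank 'ROWS' [OPENING] [FORCE]. ROWS is JSON, a list of rows, each an object with "dp": the shift along the world's x, y, z in units of 30 mm (1.0 is 30 mm), a list of three; "angular": the turn, a rotation vector about the world's x, y, z in degrees, a list of three. In form: [{"dp": [dx, dy, dz], "angular": [ax, ay, az]}, ...]. A call has 1 to 20 rows; each row shifts and turns the commanded pose from where the row before left it; what a row does not reach is not made up. A row lasts 1/10 s, in which the tool goes at most 50 mm and 8.59 degrees, less where a joint would pass 70% of its speed; a pose out of reach is approached as far as the arm can. A call is refused whole if a number of a shift passes 1 or a number of a turn 8.59, either way. A call with a gripper value outside its range is refused whole. OPENING is the closure, from 0 (fully open) to 1 (shut), set as the call begins (- or left out, the last holds). The fingers move at their own pace and stop on an object; FORCE is the grip in N (left out, the last holds). Time passes only in rows, so rows that do not move let the fingers close. It gives the time, the measured TCP pose, the force, the opening and the grip force at its end, in the units of the state.
- sense(): the state, without advancing time (a new reading comes with each control period).
- vision.snapshot(name): name is "scene" or "top" or "wrist"; returns a dict with "image" (420x560x3 uint8, blue, green, red), "range_z" (420x560 float32, m along the optical axis (not along the pixel's ray), 0 where there is no reading), "mtx" (3x3 intrinsics, pixels), "pose" (4x4, takes a point from camera to world coordinates); the wrist camera has in their place "mount" (4x4, takes a point from camera to tool coordinates, whose origin is the TCP and whose axes are the flange's). Camera axes: x right, y down, z forward; pixel columns grow to the right and rows downward; lengths in m; the calibration is good to about 2 mm. A picture is of the moment at which its call begins: read the wrist's pose just before it.
- order.sign_off(): hands the job in; it is judged then, once.
The state is a dict: "t": time; "q": joint angles; "qd": joint speeds; "tau": joint torques, N m; "tcp_pos": TCP position; "tool_rot": TCP orientation; "force": force on the tool from outside, world axes, zero at the start; "ft_torque": the same for the moment, N m; "finger_gap": opening from 0.0 (shut) to 1.0 (fully open); "gripper_force": force on a finger pad.
Only numpy, scipy, OpenCV 4.12 (cv2) and the standard library are available. Lean on these libraries where they do the work, as an engineer would, in place of code of your own. Each camera call takes 0.05 s, during which the arm holds its last target. There are 200 camera calls.

## Task

Feed the bottom plywood plate from the stack magazine to the gluing stop: push the slide with the black knob all the way in so that the plate comes out under the yellow gate, hook it by its window and draw it along the runway until it lies flat and flush against the end stop, and pull the slide fully back so that the other three plates drop to the floor of the chute. Hook the plate gently rather than clamping it, as the thin wood round its window cracks under more than 30 N, and leave the other three in the chute and the things around the magazine where they are.

Things in the scene. Friction and masses are not known exactly. Their poses are not given: they have to be found in the camera images.
- feeder: the magazine, fixed to the bench: plywood board 140 x 510 mm, 12 mm thick, with a chute of four aluminium corner angles and a runway. Origin: on the bench under the middle of the chute, z up. Plates are drawn along its -y. The angles stand 82 mm above the bench, open above; behind the chute the slide runs between guides 11 mm high to y = +229 mm
- chute_floor (a point): middle of the chute's floor (the board's top), 12 mm above the feeder's origin. The chute holds the stack between feeder y = -67 and +67 mm and x = -51.5 and +51.5 mm
- gate (a point): middle of the lower edge of the yellow gate at the chute's front (-y). It leaves 17 mm free above the floor: one 12 mm plate passes under it, the next is held back. Gate and its screws reach 12 mm farther to -y than this point
- stop_face (a point): foot of the end stop's face, on the runway's floor, at feeder y = -240 mm; axes as the feeder. The stop is an aluminium bar 24 mm high, 120 mm wide. The runway has the chute's floor height and lies between fences 9 mm high and 103 mm apart. A plate against the stop has its origin 65 mm, its window's centre 45 mm from the face
- slide (a joint): slide whose steel blade, 40 mm wide, 9 mm thick, pushes the bottom plate from behind. 0 = fully back, 0.105 m = fully in (hard stop), moving to the feeder's -y; it stays where left (friction 1.5 N, a few N more under plates). It meets the plate after 10 mm; fully in, the plate's window is out in front of the gate and its last 37 mm still in the chute
- slide_knob (a point): middle of the slide's black round knob, 27 mm in diameter, 50 mm above the bench, at feeder x = 0, y = 226 mm minus the joint's value; the thick part spans 41 to 59 mm above the bench, the top is at 63 mm. Fully in, it stands 50 mm behind the chute
- plate_1: bottom plate of the stack, the one to feed: laser-cut plywood 100 (x) x 130 (y) x 12 mm, 80 g. Origin: middle of its underside. A window 60 (x) x 54 mm (y) goes right through, centred 20 mm from the origin towards -y (the leading end); the web in front of it is 18 mm. Two 18 mm holes at the other end
- plate_1_window (a point): centre of the window of plate_1, at the height of the plate's top face; a closed gripper fits in with room all round and can hook the front web. The plate slides with 1 to 4 N. The finger forces on it count together: a 20 N pinch is already 40 N, and a finger in front of the web would keep it off the stop
- plate_2: the second plate of the stack, like plate_1; it must stay in the chute and ends up on the chute's floor
- plate_3: the third plate, like plate_1; stays in the chute on plate_2
- plate_4: the top plate, like plate_1; stays in the chute on plate_3
- glue_bottle: white glue bottle with a red cap, 160 mm high, standing behind the magazine; leave it alone
- masking_tape: roll of beige masking tape, 100 mm across, 25 mm high, lying behind the magazine; leave it alone
- board_eraser: blue eraser, 53 x 114 x 26 mm, lying behind and right of the magazine; leave it alone
- red_screwdriver: red screwdriver, 170 mm, lying left of the magazine; leave it alone
- gear_motor: yellow gear motor, 115 mm, lying left of the magazine; leave it alone

How it is judged:
On the way, in this order (a step that is already met when the one before it is completed fails the run):
1. the slide is pushed all the way in and the bottom plate stands out under the gate (value of joint slide above 0.097 m and y of plate_1 in the frame of feeder below -0.082 m), for 0.1 s.
2. the plate lies against the end stop (y of plate_1 in the frame of stop_face below 0.069 m), for 0.2 s.
At the end, for the whole second after the job is handed in: plate_1 rests flat on the runway (within 3 mm of its floor) with its leading edge within 4 mm of the end stop and square to it within 0.05 rad; the slide is back within 8 mm of its rear end; plates 2, 3 and 4 lie flat in the chute, one layer lower than at the start; all at rest (y of plate_1 in the frame of stop_face below 0.069 m and z of plate_1 in the frame of stop_face below 0.003 m and angle between each of plate_1, plate_2, plate_3, plate_4's own z axis and vertical below 0.05 rad and angle between the y axis of plate_1 and the y axis of feeder, either way round below 0.05 rad and value of joint slide below 0.008 m and z of plate_2 in the frame of feeder below 0.015 m and z of plate_3 in the frame of feeder below 0.027 m and z of plate_4 in the frame of feeder below 0.039 m and linear speed of each of plate_1, plate_2 below 0.01 m/s); the robot touches nothing.
It fails at once if one of the other three plates is pulled out of its place in the chute (more than 12 mm along it, or lifted by more than 10 mm) (horizontal distance between any of plate_2, plate_3, plate_4 and chute_floor above 0.012 m or z of plate_2 in the frame of feeder above 0.034 m or z of plate_3 in the frame of feeder above 0.046 m or z of plate_4 in the frame of feeder above 0.058 m).
It fails at once if the fingers press on the plate with more than 30 N in all (contact force between the fingers and plate_1 above 30 N).
It fails at once if the plate is lifted out of the runway or stood on edge (z of plate_1 in the frame of feeder above 0.04 m or angle between plate_1's own z axis and vertical above 0.35 rad).
It fails at once if a thing around the magazine is moved by more than 20 mm (distance of any of glue_bottle, masking_tape, board_eraser, red_screwdriver, gear_motor from where it was at the start of the episode above 0.02 m).
It also fails if it takes over 61 s, if anything falls off the work surface, if the arm or the gripper's body presses on something with over 40 N, if the wrist force passes 120 N, or if a joint passes its speed limit or range.

## Working session

There is one attempt and no reset: what is moved stays moved. The work goes in short steps, Python scripts to look and compute and a shell command to move; the robot and the scene stay as the last step left them, time stands still between calls to the robot, and variables do not carry over. Pictures are saved under pics/ and viewed, at most 10 in all, crops included, and the job is handed in when it is done.

```bash
mkdir -p pics; ls
python3 - <<'E'
from station import sense, vision
import cv2, numpy as np
s=sense(); print(s)
for n in ("scene","top"):
    d=vision.snapshot(n); cv2.imwrite(f"pics/{n}0.png",d["image"]); np.savez(f"pics/{n}0.npz",**d)
    print(n,d["mtx"],d["pose"])
E
```

```text
pics
{'t': 0.0, 'q': array([-1.44352237e+00,  5.28462747e-01,  1.43391695e+00, -7.54112815e-06,
        1.18137161e+00, -1.78508385e-01]), 'qd': array([-0.00069322, -0.0019239 ,  0.00047957, -0.00077395, -0.0013597 ,
        0.00097152]), 'tau': array([-4.56491271e-04, -4.42353380e+01, -1.78021646e+01, -2.47775688e-04,
        8.38552398e-03,  4.75106887e-06]), 'tcp_pos': array([ 0.18808308, -0.59531532,  0.24733101]), 'tool_rot': array([ 9.88334101e-01,  1.52297538e-01,  2.41607240e-05, -1.07906049e-03]), 'force': array([ 0.09750441,  0.39628932, -0.39093264]), 'ft_torque': array([ 0.06430575, -0.00858209,  0.02880148]), 'gripper_force': 0.0, 'finger_gap': 1.0012147381293925}
scene [[437.55136139   0.         275.19902117]
 [  0.         437.55136139 207.41149131]
 [  0.           0.           1.        ]] [[-0.68541202 -0.50825093  0.52143202 -0.12411097]
 [-0.72795314  0.46140391 -0.50713968  0.71656024]
 [ 0.01716344 -0.72717771 -0.68623465  1.00794017]
 [ 0.          0.          0.          1.        ]]
top [[412.72132377   0.         283.21876754]
 [  0.         412.72132377 213.25386096]
 [  0.           0.           1.        ]] [[ 1.91481275e-02 -9.85858188e-01  1.66484183e-01  3.81412091e-01]
 [-9.99815246e-01 -1.91605780e-02  1.53153967e-03 -3.53166220e-04]
 [ 1.68005224e-03 -1.66482750e-01 -9.86042936e-01  1.31645960e+00]
 [ 0.00000000e+00  0.00000000e+00  0.00000000e+00  1.00000000e+00]]
```

View pics/top0.png

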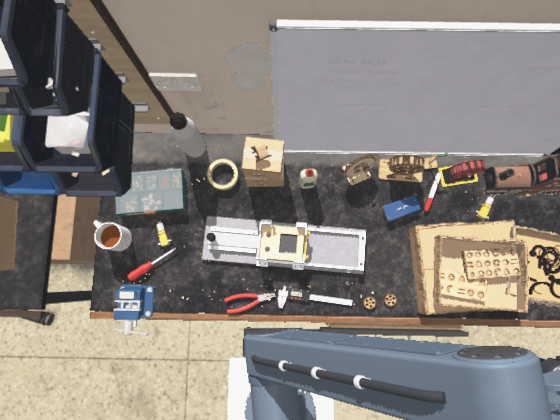

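View pics/scene0.png

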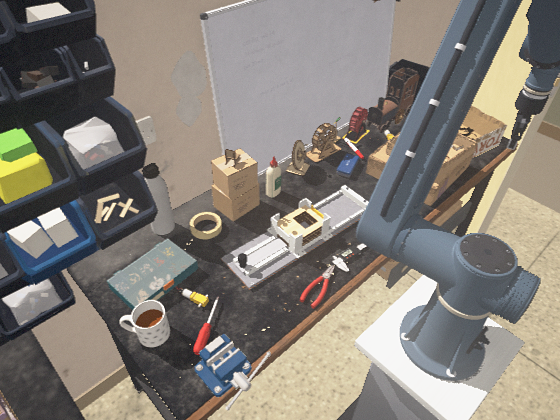

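The top view shows the magazine along world y. The knob is near pixel (211,238), the chute about (285,243), and the stop about (363,252), so feeder -y is roughly world -y. Next I measure it from depth.

```bash
cat > h.py <<'E'
import numpy as np, cv2
from scipy.spatial.transform import Rotation as R
def cloud(d,pose=None):
    T=d["pose"] if pose is None else pose
    K=d["mtx"]; z=d["range_z"]; v,u=np.indices(z.shape)
    p=np.stack([(u-K[0,2])/K[0,0]*z,(v-K[1,2])/K[1,1]*z,z],-1)
    w=p@T[:3,:3].T+T[:3,3]; w[z==0]=np.nan; return w
def wristpose(s,d):
    T=np.eye(4);T[:3,:3]=R.from_quat(s["tool_rot"]).as_matrix();T[:3,3]=s["tcp_pos"]; return T@d["mount"]
E
python3 - <<'E'
from h import *
d=np.load("pics/top0.npz"); w=cloud(d)
for name,(u,v) in dict(knob=(211,238),bench=(250,285),rear=(235,243),run=(335,250),plate=(272,253),stop=(363,250)).items(): print(name,w[v,u].round(4))
m=np.zeros(w.shape[:2],bool); m[210:280,195:375]=1
m&=(w[...,2]>.006)&(w[...,2]<.1)
n,l,st,c=cv2.connectedComponentsWithStats(m.astype(np.uint8))
k=1+st[1:,4].argmax(); P=w[l==k]; print(st[k])
r=cv2.minAreaRect((P[:,:2]*1000).astype(np.float32)); print(r)
kn=w[228:248,202:222].reshape(-1,3); kn=kn[kn[:,2]>.035]; print("knob",len(kn),kn.mean(0),kn.min(0),kn.max(0))
np.set_printoptions(linewidth=200)
print((w[225:275:3,340:372:3,2]*1000).round())
E
```

```text
knob [0.5125 0.2206 0.0609]
bench [ 0.373   0.1021 -0.006 ]
rear [0.5023 0.1514 0.0217]
run [ 0.4871 -0.164   0.0127]
plate [0.4706 0.0334 0.0581]
stop [ 0.4869 -0.2481  0.0352]
[ 202  216  164   59 7121]
((501.30914306640625, -2.380584716796875), (510.0863342285156, 147.7032928466797), 86.01802062988281)
knob 67 [0.51595553 0.2207931  0.06067947] [0.50418795 0.20951497 0.03936187] [0.52839205 0.23306089 0.06897981]
[[-1.  4. -3. -4.  3. -1. -3. -1. -0.  1.  5.]
 [ 9. 11. -2. -1. -2. -7. -2. -1. -4. -1. -3.]
 [19. 20. 25. 12. 10. 14. 11.  9.  9. -1. -4.]
 [ 9. 15. 13. 16. 22. 21. 27. 33. 36.  2.  6.]
 [16. 12. 11. 15. 15.  8. 12. 34. 35.  1.  0.]
 [14. 10.  8. 13. 12. 14. 15. 36. 36.  0.  2.]
 [ 8. 14. 17. 14. 10. 13. 20. 35. 40. -2.  0.]
 [11. 13.  9. 12. 17. 16. 14. 34. 37. -1.  3.]
 [14. 11.  9. 17. 14. 12. 21. 36. 33. -2.  3.]
 [17. 14. 16. 10. 18. 14. 26. 37. 42. -2.  2.]
 [11. 10. 13.  9. 16.  9. 23. 36. 38. -3. -5.]
 [10.  6. 12. 10.  7. 10. 25. 33. 40.  3. -1.]
 [16. 15. 13. 17. 15. 13. 31. 39. 36. -5. -2.]
 [15. 16. 12. 10.  8. 10. 36. 38. -6. -1. -2.]
 [24. 21. 21. 21. 16. 11. 38. 35.  0. -2.  2.]
 [10. 11.  8. 13. 16.  9. 33. 35.  2.  0. -5.]
 [-2. -2. -1.  3.  8.  9. 11. 12. -4.  4. -1.]]
```

```bash
python3 -m crank '[{"dp":[1,1,0.5],"angular":[0,0,-7.2]},{"dp":[1,1,0.5],"angular":[0,0,-7.2]},{"dp":[1,1,0.5],"angular":[0,0,-7.1]},{"dp":[1,1,0.5],"angular":[0,0,0]},{"dp":[1,1,0],"angular":[0,0,0]},{"dp":[1,1,0],"angular":[0,0,0]},{"dp":[1,1,0],"angular":[0,0,0]},{"dp":[1,1,0],"angular":[0,0,0]},{"dp":[1,1,0],"angular":[0,0,0]},{"dp":[0.4,1,0],"angular":[0,0,0]},{"dp":[0.4,1,0],"angular":[0,0,0]},{"dp":[0.2,1,0],"angular":[0,0,0]},{"dp":[0,1,0],"angular":[0,0,0]},{"dp":[0,1,0],"angular":[0,0,0]},{"dp":[0,1,0],"angular":[0,0,0]},{"dp":[0,1,0],"angular":[0,0,0]},{"dp":[0,1,0],"angular":[0,0,0]},{"dp":[0,1,0],"angular":[0,0,0]},{"dp":[0,1,0],"angular":[0,0,0]},{"dp":[0,0,0],"angular":[0,0,0]}]' 0 20
python3 - <<'E'
from station import sense, vision
from h import *
s=sense(); d=vision.snapshot("wrist"); d["pose"]=wristpose(s,d); cv2.imwrite("pics/w1.png",d["image"]); np.savez("pics/w1.npz",**d)
print(s["tcp_pos"],d["pose"])
E
```

```text
t: 2.1
tcp_pos: [0.4871, -0.0228, 0.3079]
tool_rot: [0.999, -0.033, -0.001, -0.001]
force: [-0.1, 0.1, -0.1]
finger_gap: 1.001
gripper_force: 0.0
[ 0.48707572 -0.02279826  0.30794905] [[-0.06618644 -0.95485664 -0.28959999  0.56055407]
 [-0.99780536  0.06276835  0.02108566 -0.02832903]
 [-0.00195607  0.29036001 -0.95691548  0.43306111]
 [ 0.          0.          0.          1.        ]]
```

View pics/w1.png

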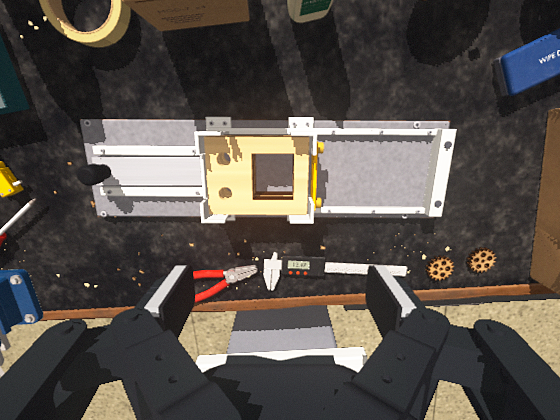

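Run:
```python
from h import *
d=np.load("pics/w1.npz"); w=cloud(d)
p=w.reshape(-1,3); z=p[:,2]
k=p[(z>.05)&(z<.07)&(p[:,1]>.19)&(p[:,1]<.26)&(abs(p[:,0]-.51)<.05)]
print("knob",len(k), k.mean(0) if len(k) else 0)
np.set_printoptions(linewidth=200,suppress=True)
# height map in 4 mm-binned line profiles along y at several x
for x0 in (.46,.5,.53):
    q=p[abs(p[:,0]-x0)<.004]
    print(x0,[(round(y,2),round(float(np.nanmedian(q[abs(q[:,1]-y)<.005,2]))*1000,0) if (abs(q[:,1]-y)<.005).any() else None) for y in np.arange(-.27,.27,.02)] if 0 else [(int(y*1000),int(1000*np.nanmedian(q[abs(q[:,1]-y)<.005,2]))) for y in np.arange(-.28,.26,.02) if (abs(q[:,1]-y)<.005).any()])
```

```text
knob 405 [0.51752818 0.22034165 0.06015693]
0.46 [(-280, -1), (-240, 35), (-219, 11), (-199, 11), (-179, 11), (-159, 11), (-139, 11), (-119, 11), (-99, 11), (-79, 11), (-59, 68), (-39, 59), (-19, 59), (0, 59), (20, 59), (40, 59), (60, 59), (80, 77), (100, 11), (120, 11), (140, 11), (160, 11), (180, 11), (200, 11), (220, 11), (240, 11)]
0.5 [(-280, -1), (-240, 34), (-219, 11), (-199, 11), (-179, 11), (-159, 11), (-139, 11), (-119, 11), (-99, 11), (-79, 349), (-59, 370), (-39, 373), (-19, 376), (0, 371), (20, 341), (40, 369), (60, 59), (80, 65), (100, 20), (120, 20), (140, 20), (160, 20), (180, 20), (200, 20), (220, 20), (240, 19)]
0.53 [(-280, -1), (-240, 31), (-219, 11), (-199, 11), (-179, 11), (-159, 11), (-139, 11), (-119, 11), (-99, 11), (-79, 57), (-59, 59), (-39, 59), (-19, 59), (0, 59), (20, 59), (40, 59), (60, 59), (80, 19), (100, 20), (120, 19), (140, 19), (160, 19), (180, 20), (200, 20), (220, 44), (240, 19)]
```

The wrist view shows the whole magazine: knob (95,172), chute window (272,175), gate (317,173) and stop (443,172). There's room around all of it. I fit the stop bar and board for the feeder frame.

Run:
```python
from h import *
d=np.load("pics/w1.npz"); p=cloud(d).reshape(-1,3); p=p[~np.isnan(p[:,0])]
def rect(m): 
    a=np.zeros((1000,1000),np.uint8); q=p[m]; ij=np.round((q[:,:2]-[.3,-.5])*1000).astype(int); a[ij[:,0],ij[:,1]]=255
    a=cv2.morphologyEx(a,cv2.MORPH_CLOSE,np.ones((5,5))); n,l,s,c=cv2.connectedComponentsWithStats(a); k=1+s[1:,4].argmax()
    r=cv2.minAreaRect(np.argwhere(l==k).astype(np.float32)); return (np.array(r[0])/1000+[.3,-.5]).round(4),np.round(r[1],1),round(r[2],2)
box=(p[:,0]>.38)&(p[:,0]<.62)&(abs(p[:,1])<.3)
print("stop",rect(box&(p[:,2]>.03)&(p[:,2]<.04)&(p[:,1]<-.2)))
print("plate4",rect(box&(p[:,2]>.056)&(p[:,2]<.063)&(p[:,1]<.1)&(p[:,1]>-.1)))
print("board",rect(box&(p[:,2]>.008)&(p[:,2]<.3)))
k=p[(p[:,2]>.055)&(p[:,2]<.066)&(p[:,1]>.19)&(p[:,1]<.26)&box]; print("knob",k.min(0),k.max(0))
```

```text
stop (array([ 0.4828, -0.242 ]), array([ 19.6, 120.1]), 86.27)
plate4 (array([ 0.5002, -0.0007]), array([153.2, 110.3]), 85.49)
board (array([ 0.5023, -0.0013]), array([509.1, 144.3]), 85.91)
knob [0.50450627 0.21015769 0.05523463] [0.52956301 0.23532956 0.06477987]
```

```bash
python3 -m crank '[{"dp":[0.2,1,0],"angular":[0,0,-0.3]},{"dp":[0.2,1,0],"angular":[0,0,0]},{"dp":[0.2,1,0],"angular":[0,0,0]},{"dp":[0.2,1,-0.5],"angular":[0,0,0]},{"dp":[0.2,1,-0.8],"angular":[0,0,0]},{"dp":[0,1,-1],"angular":[0,0,0]},{"dp":[0,1,-1],"angular":[0,0,0]},{"dp":[0,1,-1],"angular":[0,0,0]},{"dp":[0,0.18,-1],"angular":[0,0,0]},{"dp":[0,0,-0.7],"angular":[0,0,0]},{"dp":[0,0,0],"angular":[0,0,0]}]' 0 20
python3 - <<'E'
from station import sense, vision
from h import *
s=sense(); d=vision.snapshot("wrist"); d["pose"]=wristpose(s,d); cv2.imwrite("pics/w2.png",d["image"])
p=cloud(d).reshape(-1,3);k=p[(p[:,2]>.055)&(p[:,2]<.067)&(abs(p[:,1]-.222)<.03)&(abs(p[:,0]-.517)<.03)]; print(s["tcp_pos"],len(k),k.min(0),k.max(0))
E
```

```text
t: 3.25
tcp_pos: [0.5164, 0.2183, 0.1251]
tool_rot: [0.999, -0.037, -0.003, 0.001]
force: [-0.2, -0.3, 0.8]
finger_gap: 1.002
gripper_force: 0.0
[0.51642063 0.21832449 0.12505651] 1081 [0.50347816 0.2111719  0.05501162] [0.52987262 0.23687368 0.06463967]
```

View pics/w2.png

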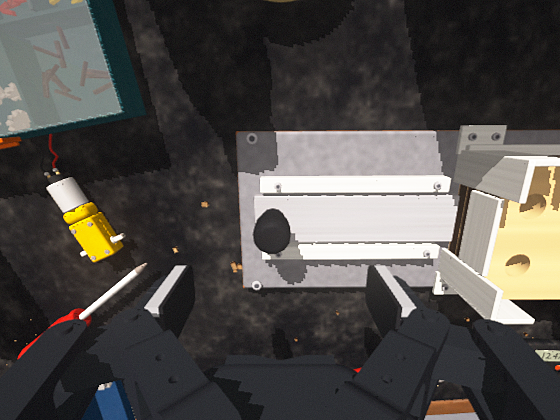

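The knob (271,230) is centred between the fingers, at (0.517, 0.224), and the motor and screwdriver are clear to the left. I go down and grip it.

```bash
python3 -m crank '[{"dp":[0,0.15,-0.8],"angular":[0,0,0]},{"dp":[0,0,-0.8],"angular":[0,0,0]},{"dp":[0,0,-0.8],"angular":[0,0,0]},{"dp":[0,0,-0.1],"angular":[0,0,0]},{"dp":[0,0,0],"angular":[0,0,0]}]' 0 20 && python3 -m crank '[{"dp":[0,0,0],"angular":[0,0,0]},{"dp":[0,0,0],"angular":[0,0,0]},{"dp":[0,0,0],"angular":[0,0,0]},{"dp":[0,0,0],"angular":[0,0,0]},{"dp":[0,0,0],"angular":[0,0,0]},{"dp":[0,0,0],"angular":[0,0,0]},{"dp":[0,0,0],"angular":[0,0,0]},{"dp":[0,0,0],"angular":[0,0,0]}]' 1 20
```

```text
t: 3.8
tcp_pos: [0.5191, 0.2234, 0.0541]
tool_rot: [0.999, -0.038, 0.0, -0.0]
force: [0.2, -0.6, -0.0]
finger_gap: 0.999
gripper_force: 0.0
t: 4.6
tcp_pos: [0.5185, 0.2241, 0.0541]
tool_rot: [0.999, -0.037, 0.001, -0.0]
force: [-1.3, -0.9, 5.5]
finger_gap: 0.305
gripper_force: 19.9
```

```bash
python3 -m crank '[{"dp":[-0.018,-0.25,0],"angular":[0,0,0]},{"dp":[-0.018,-0.25,0],"angular":[0,0,0]},{"dp":[-0.018,-0.25,0],"angular":[0,0,0]},{"dp":[-0.018,-0.25,0],"angular":[0,0,0]},{"dp":[-0.018,-0.25,0],"angular":[0,0,0]},{"dp":[-0.018,-0.25,0],"angular":[0,0,0]},{"dp":[-0.018,-0.25,0],"angular":[0,0,0]},{"dp":[-0.018,-0.25,0],"angular":[0,0,0]},{"dp":[-0.018,-0.25,0],"angular":[0,0,0]},{"dp":[-0.018,-0.25,0],"angular":[0,0,0]},{"dp":[-0.018,-0.25,0],"angular":[0,0,0]},{"dp":[-0.018,-0.25,0],"angular":[0,0,0]},{"dp":[-0.014,-0.2,0],"angular":[0,0,0]},{"dp":[0,0,0],"angular":[0,0,0]}]' 1 20
```

```text
t: 6.0
tcp_pos: [0.5118, 0.1282, 0.0541]
tool_rot: [0.999, -0.038, 0.001, -0.0]
force: [-0.3, 1.0, 5.7]
finger_gap: 0.304
gripper_force: 20.0
```

Travelled 96 mm, no hard stop felt yet. Push the rest gently.

```bash
python3 -m crank '[{"dp":[-0.007,-0.1,0],"angular":[0,0,0]},{"dp":[-0.007,-0.1,0],"angular":[0,0,0]},{"dp":[-0.007,-0.1,0],"angular":[0,0,0]},{"dp":[0,0,0],"angular":[0,0,0]},{"dp":[0,0,0],"angular":[0,0,0]}]' 1 20
```

```text
t: 6.5
tcp_pos: [0.5115, 0.1253, 0.054]
tool_rot: [0.999, -0.04, 0.002, -0.005]
force: [0.4, 28.9, 3.7]
finger_gap: 0.3
gripper_force: 21.7
```

Run:
```python
from station import vision
from h import *
d=vision.snapshot("top"); cv2.imwrite("pics/t2.png",cv2.resize(d["image"][205:285,195:380],None,fx=4,fy=4,interpolation=2))
```

```text
(no output)
```

View pics/t2.png

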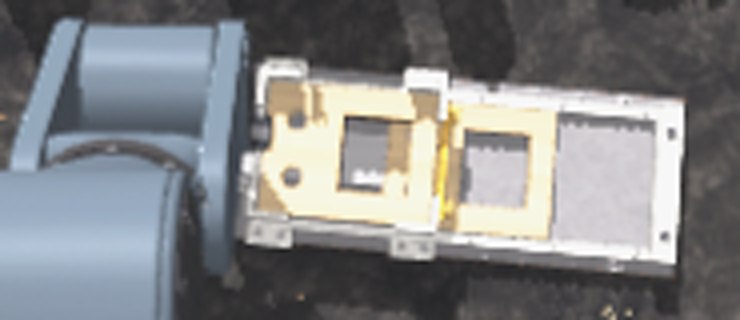

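The plate stands out under the gate, with its front edge at column 553 and the stop at 655, about 80 mm apart. That matches the slide being fully in, and the 29 N is its hard stop. I release with a partial opening and lift.

```bash
python3 -m crank '[{"dp":[0,0.05,0],"angular":[0,0,0]},{"dp":[0,0,0],"angular":[0,0,0]},{"dp":[0,0,0],"angular":[0,0,0]},{"dp":[0,0,0],"angular":[0,0,0]}]' 0.5 20 && python3 -m crank '[{"dp":[0,0,0.5],"angular":[0,0,0]},{"dp":[0,0,1],"angular":[0,0,0]},{"dp":[0,0,1],"angular":[0,0,0]},{"dp":[0,0,1],"angular":[0,0,0]},{"dp":[0,-0.5,1],"angular":[0,0,0]},{"dp":[0,-1,1],"angular":[0,0,0]},{"dp":[-0.2,-1,0],"angular":[0,0,0]},{"dp":[-0.2,-1,0],"angular":[0,0,0]},{"dp":[-0.2,-1,0],"angular":[0,0,0]},{"dp":[-0.2,-1,0],"angular":[0,0,0]},{"dp":[0,-1,0],"angular":[0,0,0]},{"dp":[0,-1,0],"angular":[0,0,0]},{"dp":[0,0,0],"angular":[0,0,0]}]' 1 20
python3 - <<'E'
from station import sense, vision
from h import *
s=sense(); d=vision.snapshot("wrist"); d["pose"]=wristpose(s,d); cv2.imwrite("pics/w3.png",d["image"]); np.savez("pics/w3.npz",**d); print(s["tcp_pos"],s["force"])
E
```

```text
t: 6.95
tcp_pos: [0.5106, 0.1199, 0.0532]
tool_rot: [0.999, -0.038, -0.0, 0.0]
force: [-0.0, 0.3, -1.5]
finger_gap: 0.498
gripper_force: 0.0
t: 8.25
tcp_pos: [0.4871, -0.1086, 0.2184]
tool_rot: [0.999, -0.04, 0.001, 0.001]
force: [-0.8, -0.3, -0.4]
finger_gap: 0.0
gripper_force: 0.0
[ 0.48709556 -0.1085639   0.21841483] [-0.76083215 -0.33668363 -0.39522878]
```

View pics/w3.png

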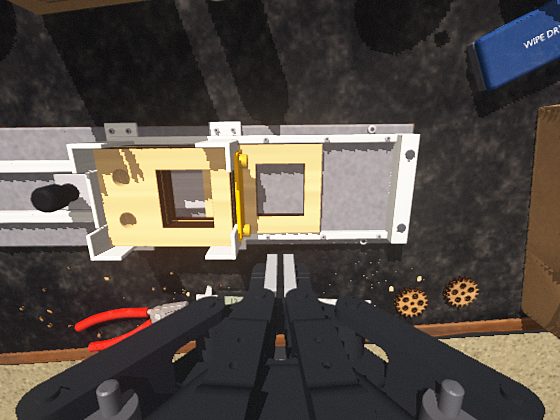

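Window of plate 1 is at pixel about (281,190), its front edge at column 321, the stop face around column 392, and the knob at (46,198). Now the metric positions.

Run:
```python
from h import *
d=np.load("pics/w3.npz"); w=cloud(d)
for n,(u,v) in dict(win_tl=(257,164),win_tr=(304,164),win_bl=(257,216),win_br=(304,216),plate_tr=(322,143),plate_br=(321,235),web=(313,190)).items():
    # intersect ray with z=.024
    K=d["mtx"];T=d["pose"];r=T[:3,:3]@np.array([(u-K[0,2])/K[0,0],(v-K[1,2])/K[1,1],1]);print(n,(T[:3,3]+r*(.024-T[2,3])/r[2]).round(4),w[v,u].round(4))
p=w.reshape(-1,3);k=p[(p[:,2]>.055)&(p[:,2]<.067)&(p[:,1]>.09)&(p[:,1]<.17)&(abs(p[:,0]-.51)<.04)]; print("knob",k.min(0),k.max(0))
row=w[190]; i=range(384,415,2); print([(u,int(1e3*row[u,1]),int(1e3*row[u,2])) for u in i])
```

```text
win_tl [ 0.5237 -0.0874  0.024 ] [ 0.5223 -0.0863  0.011 ]
win_tr [ 0.5196 -0.1381  0.024 ] [ 0.5196 -0.1382  0.0235]
win_bl [ 0.4652 -0.0813  0.024 ] [ 0.4649 -0.0812  0.0231]
win_br [ 0.4608 -0.1348  0.024 ] [ 0.4605 -0.1348  0.0228]
plate_tr [ 0.5402 -0.1584  0.024 ] [ 0.5395 -0.16    0.0124]
plate_br [ 0.4361 -0.1532  0.024 ] [ 0.4352 -0.1535  0.0215]
web [ 0.4902 -0.1465  0.024 ] [ 0.4899 -0.1466  0.0227]
knob [0.49688748 0.11191836 0.0550591 ] [0.52298371 0.13733111 0.06417625]
[(384, -229, 11), (386, -231, 11), (388, -233, 11), (390, -233, 19), (392, -234, 23), (394, -234, 29), (396, -234, 33), (398, -236, 34), (400, -238, 34), (402, -240, 34), (404, -242, 34), (406, -245, 34), (408, -247, 34), (410, -248, 35), (412, -251, 35), (414, -270, -2)]
```

```bash
python3 -m crank '[{"dp":[0.16,-0.25,-0.5],"angular":[0,0,0]},{"dp":[0,0,-1],"angular":[0,0,0]},{"dp":[0,0,-1],"angular":[0,0,0]},{"dp":[0,0,-1],"angular":[0,0,0]},{"dp":[0,0,-1],"angular":[0,0,0]},{"dp":[0,0,-0.8],"angular":[0,0,0]},{"dp":[0,0,-0.3],"angular":[0,0,0]},{"dp":[0,0,0],"angular":[0,0,0]},{"dp":[0,0,0],"angular":[0,0,0]}]' 1 20
python3 - <<'E'
from station import sense, vision
from h import *
s=sense(); d=vision.snapshot("wrist"); d["pose"]=wristpose(s,d); cv2.imwrite("pics/w4.png",d["image"]);print(s["tcp_pos"])
E
```

```text
t: 9.2
tcp_pos: [0.4918, -0.1119, 0.0509]
tool_rot: [0.999, -0.037, 0.0, 0.0]
force: [0.4, -0.0, 0.3]
finger_gap: -0.002
gripper_force: 0.0
[ 0.49180437 -0.11188274  0.05093035]
```

View pics/w4.png

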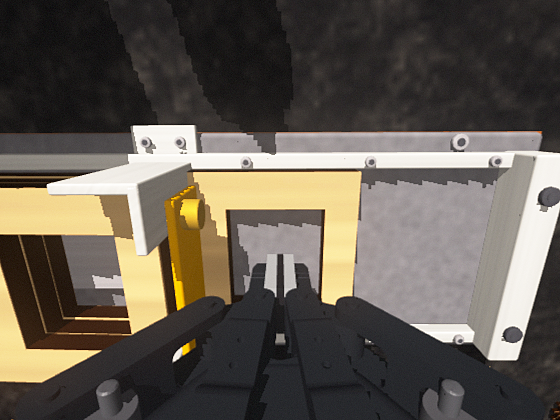

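The closed fingers (280,270) stand over the window opening, which spans columns 232–325, with room all round. I lower 17 mm gently.

```bash
python3 -m crank '[{"dp":[0,-0.1,-0.2],"angular":[0,0,0]},{"dp":[0,0,-0.2],"angular":[0,0,0]},{"dp":[0,0,-0.18],"angular":[0,0,0]},{"dp":[0,0,0],"angular":[0,0,0]},{"dp":[0,0,0],"angular":[0,0,0]}]' 1 20
```

```text
t: 9.75
tcp_pos: [0.4912, -0.115, 0.0327]
tool_rot: [0.999, -0.037, -0.0, -0.0]
force: [-0.5, 0.5, 0.2]
finger_gap: -0.003
gripper_force: 0.0
```

```bash
python3 -m crank '[{"dp":[-0.01,-0.14,0],"angular":[0,0,0]},{"dp":[-0.01,-0.14,0],"angular":[0,0,0]},{"dp":[-0.01,-0.14,0],"angular":[0,0,0]},{"dp":[-0.01,-0.14,0],"angular":[0,0,0]},{"dp":[-0.01,-0.14,0],"angular":[0,0,0]},{"dp":[-0.01,-0.14,0],"angular":[0,0,0]},{"dp":[-0.01,-0.14,0],"angular":[0,0,0]},{"dp":[-0.01,-0.14,0],"angular":[0,0,0]},{"dp":[-0.01,-0.14,0],"angular":[0,0,0]},{"dp":[-0.01,-0.14,0],"angular":[0,0,0]},{"dp":[-0.01,-0.14,0],"angular":[0,0,0]},{"dp":[-0.01,-0.14,0],"angular":[0,0,0]},{"dp":[-0.01,-0.14,0],"angular":[0,0,0]},{"dp":[-0.01,-0.14,0],"angular":[0,0,0]},{"dp":[-0.01,-0.14,0],"angular":[0,0,0]},{"dp":[-0.01,-0.14,0],"angular":[0,0,0]},{"dp":[-0.01,-0.14,0],"angular":[0,0,0]},{"dp":[-0.01,-0.14,0],"angular":[0,0,0]},{"dp":[0,0,0],"angular":[0,0,0]}]' 1 20
python3 - <<'E'
from station import sense, vision
from h import *
s=sense(); d=vision.snapshot("wrist"); d["pose"]=wristpose(s,d); cv2.imwrite("pics/w5.png",d["image"]);print(s["tcp_pos"],s["force"])
E
```

```text
t: 11.65
tcp_pos: [0.4862, -0.1915, 0.0329]
tool_rot: [0.999, -0.038, 0.0, 0.0]
force: [-0.5, -0.7, 0.1]
finger_gap: 0.004
gripper_force: 0.0
[ 0.48618904 -0.19146003  0.0329011 ] [-0.46415198 -0.74688164  0.05676734]
```

View pics/w5.png

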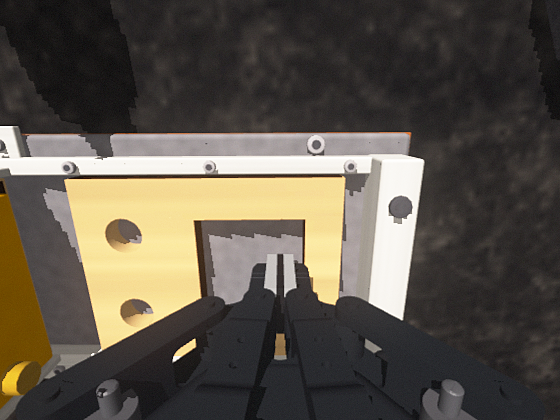

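The plate follows, with its front edge at column 345 and the stop's foot at about 371, leaving some 12 mm. I continue in small steps.

```bash
python3 -m crank '[{"dp":[-0.007,-0.1,0],"angular":[0,0,0]},{"dp":[-0.007,-0.1,0],"angular":[0,0,0]},{"dp":[-0.004,-0.06,0],"angular":[0,0,0]},{"dp":[0,-0.03,0],"angular":[0,0,0]},{"dp":[0,0,0],"angular":[0,0,0]}]' 1 20; python3 -m crank '[{"dp":[0,-0.05,0],"angular":[0,0,0]},{"dp":[0,0,0],"angular":[0,0,0]}]' 1 20
```

```text
t: 12.2
tcp_pos: [0.4856, -0.1996, 0.0329]
tool_rot: [0.999, -0.037, 0.0, 0.0]
force: [0.1, -0.0, 0.3]
finger_gap: 0.003
gripper_force: 0.0
t: 12.4
tcp_pos: [0.4855, -0.201, 0.0329]
tool_rot: [0.999, -0.037, 0.0, 0.0]
force: [0.5, 0.6, 0.2]
finger_gap: -0.001
gripper_force: 0.1
```

```bash
for i in 1; do python3 -m crank '[{"dp":[0,-0.05,0],"angular":[0,0,0]},{"dp":[0,0,0],"angular":[0,0,0]}]' 1 20; done; python3 -m crank '[{"dp":[0,-0.05,0],"angular":[0,0,0]},{"dp":[0,0,0],"angular":[0,0,0]}]' 1 20
```

```text
t: 12.6
tcp_pos: [0.4855, -0.2025, 0.0329]
tool_rot: [0.999, -0.037, 0.0, 0.0]
force: [0.1, 1.1, -0.7]
finger_gap: -0.002
gripper_force: 0.1
t: 12.8
tcp_pos: [0.4854, -0.2039, 0.0329]
tool_rot: [0.999, -0.037, -0.0, -0.0]
force: [0.5, -0.1, 0.3]
finger_gap: -0.003
gripper_force: 0.3
```

```bash
python3 -m crank '[{"dp":[0,-0.05,0],"angular":[0,0,0]},{"dp":[0,0,0],"angular":[0,0,0]}]' 1 20; python3 -m crank '[{"dp":[0,-0.05,0],"angular":[0,0,0]},{"dp":[0,0,0],"angular":[0,0,0]}]' 1 20
python3 - <<'E'
from station import sense, vision
from h import *
s=sense(); d=vision.snapshot("wrist"); d["pose"]=wristpose(s,d); w=cloud(d); print(s["tcp_pos"],s["force"])
for v in (190,205): print([(u,int(1e3*w[v,u,1]),int(1e3*w[v,u,2])) for u in range(300,420,6)])
E
```

```text
t: 13.0
tcp_pos: [0.4854, -0.2042, 0.0329]
tool_rot: [0.999, -0.038, -0.0, -0.001]
force: [1.6, 4.7, 1.1]
finger_gap: 0.002
gripper_force: 2.5
t: 13.2
tcp_pos: [0.4853, -0.2045, 0.0328]
tool_rot: [0.999, -0.038, -0.001, -0.002]
force: [3.4, 8.2, 1.9]
finger_gap: -0.002
gripper_force: 4.6
[ 0.48531586 -0.20450677  0.03283899] [3.35162686 8.18947619 1.87509161]Traceback (most recent call last):
  File "<stdin>", line 4, in <module>
ValueError: cannot convert float NaN to integer
```

The plate sits against the stop with about 8 N of contact. I back off, lift, and look at plate 1's squareness on the way.

```bash
python3 -m crank '[{"dp":[0,0.15,0],"angular":[0,0,0]},{"dp":[0,0.15,0],"angular":[0,0,0]},{"dp":[0,0,0.5],"angular":[0,0,0]},{"dp":[0,0,1],"angular":[0,0,0]},{"dp":[0,0,1],"angular":[0,0,0]},{"dp":[0,0,1],"angular":[0,0,0]},{"dp":[0,0,1],"angular":[0,0,0]},{"dp":[0,0,1],"angular":[0,0,0]},{"dp":[0,0,0],"angular":[0,0,0]}]' 1 20
python3 - <<'E'
from station import sense, vision
from h import *
s=sense(); d=vision.snapshot("wrist"); d["pose"]=wristpose(s,d); cv2.imwrite("pics/w6.png",d["image"]);np.savez("pics/w6.npz",**d);print(s["tcp_pos"])
E
```

```text
t: 14.15
tcp_pos: [0.4877, -0.1996, 0.2019]
tool_rot: [0.999, -0.037, 0.004, 0.003]
force: [0.5, -0.5, 0.0]
finger_gap: -0.002
gripper_force: 0.0
[ 0.48773892 -0.19959426  0.2019201 ]
```

View pics/w6.png

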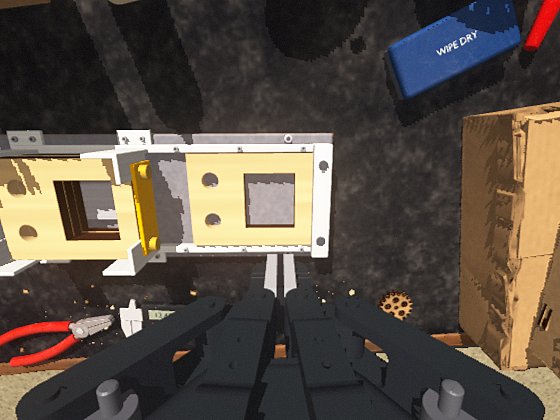

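Plate 1 lies flush and square against the stop (right edge at column 313, no gap). Now back to the knob.

```bash
python3 -m crank '[{"dp":[0.07,1,0],"angular":[0,0,0]},{"dp":[0.07,1,0],"angular":[0,0,0]},{"dp":[0.07,1,0],"angular":[0,0,0]},{"dp":[0.07,1,0],"angular":[0,0,0]},{"dp":[0.07,1,0],"angular":[0,0,0]},{"dp":[0.07,1,0],"angular":[0,0,0]},{"dp":[0.07,1,0],"angular":[0,0,0]},{"dp":[0.07,1,0],"angular":[0,0,0]},{"dp":[0.07,1,0],"angular":[0,0,0]},{"dp":[0.07,1,0],"angular":[0,0,0]},{"dp":[0.05,0.8,0],"angular":[0,0,0]},{"dp":[0,0,-0.5],"angular":[0,0,0]},{"dp":[0,0,-1],"angular":[0,0,0]},{"dp":[0,0,-1],"angular":[0,0,0]},{"dp":[0,0,0],"angular":[0,0,0]},{"dp":[0,0,0],"angular":[0,0,0]}]' 0.5 20
python3 - <<'E'
from station import sense, vision
from h import *
s=sense(); d=vision.snapshot("wrist"); d["pose"]=wristpose(s,d)
p=cloud(d).reshape(-1,3);k=p[(p[:,2]>.055)&(p[:,2]<.067)&(abs(p[:,1]-.124)<.025)&(abs(p[:,0]-.51)<.03)]; print(s["tcp_pos"],len(k),k.min(0),k.max(0))
E
```

```text
t: 15.8
tcp_pos: [0.5072, 0.126, 0.1219]
tool_rot: [0.999, -0.037, -0.002, 0.0]
force: [0.5, 0.4, 0.3]
finger_gap: 0.499
gripper_force: 0.0
[0.50718128 0.12596671 0.12191337] 1111 [0.49711286 0.1127381  0.05504136] [0.52275995 0.13900632 0.06479375]
```

```bash
python3 -m crank '[{"dp":[0.1,0,-0.6],"angular":[0,0,0]},{"dp":[0,0,-0.6],"angular":[0,0,0]},{"dp":[0,0,-0.6],"angular":[0,0,0]},{"dp":[0,0,-0.45],"angular":[0,0,0]},{"dp":[0,0,0],"angular":[0,0,0]}]' 0.5 20 && python3 -m crank '[{"dp":[0,0,0],"angular":[0,0,0]},{"dp":[0,0,0],"angular":[0,0,0]},{"dp":[0,0,0],"angular":[0,0,0]},{"dp":[0,0,0],"angular":[0,0,0]},{"dp":[0,0,0],"angular":[0,0,0]}]' 1 20
```

```text
t: 16.35
tcp_pos: [0.5107, 0.126, 0.0549]
tool_rot: [0.999, -0.037, -0.001, 0.0]
force: [-1.0, -0.3, 0.7]
finger_gap: 0.496
gripper_force: 0.0
t: 16.85
tcp_pos: [0.5116, 0.1261, 0.0562]
tool_rot: [0.999, -0.037, 0.001, -0.0]
force: [-0.5, -0.2, 5.0]
finger_gap: 0.303
gripper_force: 20.4
```

```bash
python3 -m crank '[{"dp":[0.018,0.25,0],"angular":[0,0,0]},{"dp":[0.018,0.25,0],"angular":[0,0,0]},{"dp":[0.018,0.25,0],"angular":[0,0,0]},{"dp":[0.018,0.25,0],"angular":[0,0,0]},{"dp":[0.018,0.25,0],"angular":[0,0,0]},{"dp":[0.018,0.25,0],"angular":[0,0,0]},{"dp":[0.018,0.25,0],"angular":[0,0,0]},{"dp":[0.018,0.25,0],"angular":[0,0,0]},{"dp":[0.018,0.25,0],"angular":[0,0,0]},{"dp":[0.018,0.25,0],"angular":[0,0,0]},{"dp":[0.018,0.25,0],"angular":[0,0,0]},{"dp":[0.018,0.25,0],"angular":[0,0,0]},{"dp":[0.018,0.25,0],"angular":[0,0,0]},{"dp":[0,0,0],"angular":[0,0,0]}]' 1 20;  python3 -m crank '[{"dp":[0.007,0.1,0],"angular":[0,0,0]},{"dp":[0.007,0.1,0],"angular":[0,0,0]},{"dp":[0,0,0],"angular":[0,0,0]}]' 1 20
```

```text
t: 18.25
tcp_pos: [0.5186, 0.2247, 0.0562]
tool_rot: [0.999, -0.037, 0.001, -0.001]
force: [-0.3, 2.9, 5.7]
finger_gap: 0.304
gripper_force: 20.5
t: 18.55
tcp_pos: [0.519, 0.23, 0.0562]
tool_rot: [0.999, -0.037, 0.001, -0.0]
force: [0.0, 0.2, 6.4]
finger_gap: 0.305
gripper_force: 20.5
```

```bash
python3 -m crank '[{"dp":[0.007,0.1,0],"angular":[0,0,0]},{"dp":[0,0,0],"angular":[0,0,0]}]' 1 20;  python3 -m crank '[{"dp":[0.003,0.07,0],"angular":[0,0,0]},{"dp":[0,0,0],"angular":[0,0,0]}]' 1 20
```

```text
t: 18.75
tcp_pos: [0.519, 0.2309, 0.0562]
tool_rot: [0.999, -0.036, 0.0, 0.002]
force: [0.7, -7.5, 7.0]
finger_gap: 0.305
gripper_force: 20.7
t: 18.95
tcp_pos: [0.519, 0.2311, 0.0562]
tool_rot: [0.999, -0.036, -0.0, 0.003]
force: [0.2, -15.1, 7.9]
finger_gap: 0.305
gripper_force: 21.1
```

The slide is at its rear hard stop after 105 mm of travel. I release, lift, and look.

```bash
python3 -m crank '[{"dp":[0,-0.03,0],"angular":[0,0,0]},{"dp":[0,0,0],"angular":[0,0,0]},{"dp":[0,0,0],"angular":[0,0,0]},{"dp":[0,0,0],"angular":[0,0,0]}]' 0.5 20 && python3 -m crank '[{"dp":[0,0,0.5],"angular":[0,0,0]},{"dp":[0,0,1],"angular":[0,0,0]},{"dp":[0,0,1],"angular":[0,0,0]},{"dp":[0,0,1],"angular":[0,0,0]},{"dp":[0,0,1],"angular":[0,0,0]},{"dp":[0,0,1],"angular":[0,0,0]},{"dp":[0,-1,1],"angular":[0,0,0]},{"dp":[0,-1,1],"angular":[0,0,0]},{"dp":[-0.1,-1,1],"angular":[0,0,0]},{"dp":[-0.1,-1,0],"angular":[0,0,0]},{"dp":[-0.1,-1,0],"angular":[0,0,0]},{"dp":[-0.1,-1,0],"angular":[0,0,0]},{"dp":[-0.1,-1,0],"angular":[0,0,0]},{"dp":[-0.1,-1,0],"angular":[0,0,0]},{"dp":[0,-1,0],"angular":[0,0,0]},{"dp":[0,0,0],"angular":[0,0,0]},{"dp":[0,0,0],"angular":[0,0,0]}]' 0.5 20
python3 - <<'E'
from station import sense, vision
from h import *
s=sense(); d=vision.snapshot("wrist"); d["pose"]=wristpose(s,d); cv2.imwrite("pics/w7.png",d["image"]); w=cloud(d); p=w.reshape(-1,3); print(s["tcp_pos"])
def sel(z0,z1,x0,x1,y0,y1): return p[(p[:,2]>z0)&(p[:,2]<z1)&(p[:,0]>x0)&(p[:,0]<x1)&(p[:,1]>y0)&(p[:,1]<y1)]
k=sel(.055,.067,.48,.55,.19,.27); print("knob",k.min(0),k.max(0))
for n,a in dict(stack=(.03,.075,.46,.54,-.05,.055),plate1=(.018,.03,.445,.53,-.22,-.11)).items():
    q=sel(*a); c=np.linalg.lstsq(np.c_[q[:,:2],np.ones(len(q))],q[:,2],rcond=None)[0]; print(n,len(q),"medz",np.median(q[:,2]),"slope",c[:2].round(4))
E
```

```text
t: 19.35
tcp_pos: [0.5185, 0.2342, 0.0552]
tool_rot: [0.999, -0.037, -0.0, -0.0]
force: [0.1, -1.1, -0.1]
finger_gap: 0.502
gripper_force: 0.0
t: 21.05
tcp_pos: [0.5005, -0.0362, 0.3102]
tool_rot: [0.999, -0.038, -0.0, -0.0]
force: [0.2, 0.1, 0.5]
finger_gap: 0.502
gripper_force: 0.0
[ 0.50053699 -0.03616617  0.31020204]
knob [0.50467444 0.21696787 0.05507706] [0.53026131 0.24326372 0.06453266]
stack 2854 medz 0.04740236804254 slope [0.0174 0.0045]
plate1 2870 medz 0.023392709711423043 slope [0.0013 0.004 ]
```

View pics/w7.png

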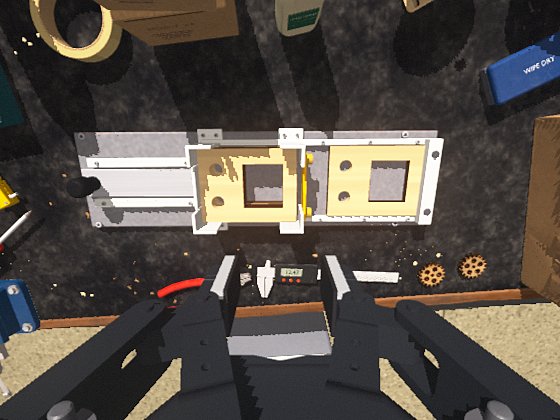

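Plate 1 sits at the stop (424,185). The stack has dropped one layer (top at 47 mm, expected 48) and lies flat, the knob (85,187) is fully back, and nothing around it has moved.

```bash
python3 -c "
from station import order; print(order.sign_off())"
```

```text
the job is handed in; nothing more can be done
None
```

I handed the job in at about 21 s on the robot's clock: plate 1 lies flat and flush against the end stop, the slide is fully back, and the other three plates have dropped one layer in the chute; I got no verdict back.

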